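Level the coffee stand on the kitchen cart and keep the spirit level pressed

TASK

The little white coffee stand on the cart leans down towards its screw foot: pick up the yellow spirit level, lay it gently, vial up, lengthwise along the middle of the stand's deck and let it go. Then turn the black knob on top of the screw foot, as many part turns as it takes, until the bubble sits clear between the two black lines. Last, press the level down firmly, but not hard, on the deck (about 10 N), and finish while still pressing it with the bubble centred, so that I can tighten the lock nut; leave all the other things on the cart where they are.

Things in the scene. Friction and masses are not known exactly. Their poses are not given: they have to be found in the camera images.
- level: yellow pocket spirit level lying flat, vial up: a bar 200 mm long (its x), 24 mm wide (its y), 44 mm high (its z), about 0.26 kg, black end caps. Origin: centre of the underside. The green vial, 70 mm long, is in the middle of the top face, seen from above; the top beyond 38 mm from the middle is solid. It may be laid on the deck either way round.
- bubble (a joint): place of the white bubble (16 mm long) along the level's x, in m; 0 = centred, at most 0.024 either way. It goes to the higher end, about 1.2 mm per milliradian of tilt of the level, and takes about 1 s to settle. The two black lines round the vial are 22 mm apart (inner edges): the whole bubble lies between them within 3 mm of 0.
- shelf: white steel coffee stand: deck 180 mm (its x) by 280 mm (its y), on two plain feet near the -y end and a screw foot 50 mm beyond the +y end. It cannot slide, only tilt about the line of the plain feet; at the start up to 0.8 degrees low at the +y end. Origin: on the cart midway between the plain feet, 120 mm from mid-deck; y runs along the deck to the screw foot, z up.
- deck_mid (a point): middle of the deck's top face, 95 mm above the cart (up to 2 mm lower at the start); its axes are those of shelf.
- knob_grip (a point): on the axis of the screw foot, 12 mm below the top of its round knurled black knob (38 mm across, 26 mm high, top 142 mm above the cart, fixed in height), 190 mm from deck_mid along the deck. Below it a bracket tops out at 95 mm and a 28 mm tube at 100 mm. Nothing else stands within 80 mm of the axis at that height. Its x axis turns with the knob.
- foot_pad (a point): on the axis of the screw foot, on the cart, under its 46 mm rubber pad. Turning the knob clockwise as seen from above raises the +y end of the stand 6 mm a turn: about 3.1 mrad of tilt, 3.7 mm of bubble, per radian; the other way lowers it. The knob turns several turns either way against an even friction of about 0.12 N m and stays where it is left.
- box1: lowest of three stacked blue transparent food boxes with lids, each 116 x 156 mm, 58 mm high. Origin: centre of the underside. Leave alone.
- box2: middle blue food box. Leave alone.
- box3: top blue food box, its lid 174 mm above the cart. Leave alone.
- ladle_rest: stainless ladle rest, 190 x 90 mm, 18 mm high, lying on the cart. Origin: centre of the underside. Leave alone.
- cup: speckled ceramic cup, 78 mm across, 80 mm high. Origin: centre of the underside. Leave alone.
- shaker: closed grey flip-top shaker, 54 mm across, 107 mm high. Origin: centre of the underside. Leave alone.
- tea_tin: dark green tea tin with a steel lid, 74 mm across, 110 mm high. Origin: centre of the underside. Leave alone.
Things that resemble listed ones, but are neither listed nor needed, are in the scene too. There is more than one size of the level; the job needs the larger.

How it is judged:
By the outcome, as a careful person would: the job done as asked, in the order asked, and still so for the second after the job is handed in, while the arm keeps its last pose, push and grip.
It also fails if it takes over 72 s, if anything falls off the work surface, if the arm or the gripper's body presses on something with over 40 N, if the wrist force passes 120 N, or if a joint passes its speed limit or range.

ROBOT

A 7-joint arm with a two-finger parallel gripper is mounted at the origin on the work surface. World frame = base frame: x ahead of the robot, y to its left, z up, the work surface at z = 0. Lengths are in m, angles in rad, forces in N, time in s.
With the tool pointing down it reaches from about 0.425 to 0.95 m from the base axis. Payload 16.7 kg.
Tool frame: the origin (TCP) lies at the very end of the fingers, on their centre line; the grasp point (between the pads) lies 19 mm behind it (manip.tcp_to_grasp is the distance from the TCP to the grasp point, in m); z points along the fingers, x is the direction in which the jaws open and shut, and the axes are right-handed (so a half turn about z gives the same grasp; the last joint's range is limited). The gripper opens to 94 mm and grips with 3 to 60 N. Pads are 16 mm wide; open, the fingers measure 119 mm over their backs; the gripper's body (75 mm by 177 mm) begins 78 mm behind the grasp point.
Start: joints at [1.157, 0.426, 0.074, 1.606, -0.034, 1.111, -0.067], TCP at [0.176, -0.652, 0.205] pointing down, gripper open.
Joint ranges: [-2.85, 2.85], [-0.5, 2.14], [-1.23, 1.37], [0.21, 2.46], [-1.02, 4.16], [0.16, 2.05], [-2.73, 2.73]. Speed limits (rad/s): [1.89, 1.89, 2.39, 2.39, 3.01, 3.01, 3.01].

INTERFACE

Orientations are given as a unit quaternion [w, x, y, z].
In Python, from workcell import manip gives the robot as it stands. The module is installed in compiled form; this text tells all that it offers.
- The arm moves only by the tool step_arm, never from a script. Its arguments are lists of equal length, an entry for each row: "travel": the shift along the tool's x, y, z in cm, a list of three; "dr": the turn, a rotation vector about the tool's x, y, z in degrees, a list of three; "hand": the closure, from -1 (fully open) to 1 (shut). In form: {"travel": [[x, y, z], ...], "dr": [[rx, ry, rz], ...], "hand": [hand, ...]}. A call has 1 to 5 rows; each row is the pose to reach, as a shift and turn from the pose commanded when the call began, along the tool's axes at that moment; what a row does not reach only later rows make up. A row lasts 1/8 s, in which the tool goes at most 62.5 mm and 10.7 degrees, less where a joint would pass 70% of its speed; a pose out of reach is approached as far as the arm can. A call with a gripper value outside its range is refused whole. The fingers move at their own pace and stop on an object; the grip force is fixed at half the most. Time passes only in rows, so rows that repeat a pose let the fingers close. It gives the time, the measured TCP pose, the force and the opening at its end, in the units of the state.
- manip.get_state(): the state, without advancing time (a new reading comes with each control period).
- manip.get_image(name): name is "scene" or "top" or "wrist"; returns a dict with "img" (420x560x3 uint8, red, green, blue), "fx", "fy", "cx", "cy" (pixels), "view" (4x4, takes a point from world to camera coordinates); the wrist camera has in their place "T_tool_cam" (4x4, takes a point from camera to tool coordinates, whose origin is the TCP and whose axes are the tool frame's). Camera axes: x right, y down, z forward; pixel columns grow to the right and rows downward; lengths in m; the calibration is good to about 2 mm. A picture is of the moment at which its call begins: read the wrist's pose just before it. There is no depth.
- manip.close_job(): hands the job in, once; it reports no verdict.
Trained networks look in the newest picture that a camera, given by its name, has taken for a name from the list of things; names that differ only in an ending like _2 or _b are one class to them, and where a whole thing is asked for, a point or a joint stands for the part that bears it (a point fixed in the world has none). Each returns a list of dicts, best first, with "confidence" (0 to 1); they miss things now and then, are a little off and sometimes report something else, mostly with a low value. They report only what shows in the picture. A call takes as long as a camera call. They do not tell look-alikes from the thing itself.
- manip.spot_in(thing, camera): "bbox" ([left, top, right, bottom] in pixels, round what is visible of it).
The state is a dict: "clock": time; "joint_positions": joint angles; "joint_vel": joint speeds; "effort": joint torques, N m; "ee_pos": TCP position; "tcp_rot": TCP orientation; "force": force on the tool from outside, world axes, zero at the start; "ft_torque": the same for the moment, N m; "opening": finger opening in m.
Only numpy, scipy, OpenCV 4.12 (cv2) and the standard library are available. Lean on these libraries where they do the work, as an engineer would, in place of code of your own. Each camera call takes 0.05 s, during which the arm holds its last target. There are 200 camera calls.

## Working session

There is one attempt and no reset: what is moved stays moved. The work goes in short steps, Python scripts to look and compute and a tool call to move; the robot and the scene stay as the last step left them, time stands still between calls to the robot, and variables do not carry over. Pictures are saved under pics/ and viewed, about 8 in all and at most 12, crops included, and the job is handed in when it is done.

Besides the shell and the picture viewer there is one more tool, called after "Call:" as name(argument=value, ...) on one line, values as JSON. step_arm: Moves the arm, as the interface text tells. Its arguments: {"type":"object","properties":{"travel":{"type":"array"},"dr":{"type":"array"},"hand":{"type":"array"}},"required":["travel","dr","hand"]}

```bash
mkdir -p pics; cat > h.py <<'E'
import numpy as np, cv2
from workcell import manip
from scipy.spatial.transform import Rotation as R
def rot(q): return R.from_quat([q[1],q[2],q[3],q[0]])
def snap(name,fn=None):
    s=manip.get_state(); d=manip.get_image(name)
    if name=="wrist":
        T=np.eye(4);T[:3,:3]=rot(s["tcp_rot"]).as_matrix();T[:3,3]=s["ee_pos"]
        d["view"]=np.linalg.inv(T@np.array(d["T_tool_cam"]))
    d["view"]=np.array(d["view"])
    if fn: cv2.imwrite("pics/"+fn,d["img"][:,:,::-1])
    return d
def at(d,u,v,z):
    V=d["view"];Rm=V[:3,:3];c=-Rm.T@V[:3,3]
    r=Rm.T@np.array([(u-d["cx"])/d["fx"],(v-d["cy"])/d["fy"],1])
    return c+r*(z-c[2])/r[2]
def proj(d,p):
    q=d["view"]@np.append(p,1);return np.array([d["fx"]*q[0]/q[2]+d["cx"],d["fy"]*q[1]/q[2]+d["cy"]])
def tri(obs):
    A=[];b=[]
    for d,u,v in obs:
        V=d["view"];Rm=V[:3,:3];c=-Rm.T@V[:3,3]
        r=Rm.T@np.array([(u-d["cx"])/d["fx"],(v-d["cy"])/d["fy"],1]);r/=np.linalg.norm(r)
        P=np.eye(3)-np.outer(r,r);A.append(P);b.append(P@c)
    return np.linalg.solve(sum(A),sum(b))
E
python3 - <<'E'
from h import *
np.set_printoptions(precision=4,suppress=True)
s=manip.get_state();print(s["ee_pos"],s["tcp_rot"],s["force"],s["opening"],manip.tcp_to_grasp)
for c in("top","scene","wrist"):
    d=snap(c,c+"1.png");V=d["view"];print(c,-V[:3,:3].T@V[:3,3],V[:3,:3].tolist() if c!="wrist" else d["T_tool_cam"],d["fx"])
    for t in("level","shelf","knob_grip","foot_pad","cup","shaker","tea_tin","box3","ladle_rest"):
        print(t,[(np.round(x["bbox"]).tolist(),round(x["confidence"],2)) for x in manip.spot_in(t,c)[:3]])
E
```

```text
[ 0.1759 -0.6512  0.2048] [-0.0003  0.794  -0.608  -0.0005] [0.2051 0.2942 0.0023] 0.09373742778395898 0.0188
top [0.3703 0.0214 1.2306] [[0.0077135783554547425, -0.9998820171486339, -0.013283542138050228], [-0.994855227367291, -0.006331557855927405, -0.10110879266954217], [0.10101275805030611, 0.013995111928674886, -0.9947866904785034]] 435.3652128026426
level [([401.0, 174.0, 420.0, 250.0], 0.92), ([407.0, 278.0, 442.0, 333.0], 0.77)]
shelf [([210.0, 140.0, 341.0, 221.0], 0.72), ([120.0, 175.0, 153.0, 242.0], 0.72), ([199.0, 181.0, 218.0, 197.0], 0.69)]
knob_grip [([199.0, 178.0, 218.0, 197.0], 0.54)]
foot_pad [([201.0, 137.0, 338.0, 221.0], 0.78)]
cup [([317.0, 100.0, 342.0, 130.0], 0.67)]
shaker [([239.0, 95.0, 260.0, 124.0], 0.59)]
tea_tin [([278.0, 91.0, 310.0, 129.0], 0.72)]
box3 [([365.0, 80.0, 437.0, 137.0], 0.97), ([356.0, 104.0, 416.0, 141.0], 0.73), ([363.0, 94.0, 426.0, 141.0], 0.66)]
ladle_rest [([120.0, 176.0, 155.0, 245.0], 0.97), ([280.0, 91.0, 310.0, 129.0], 0.25)]
scene [ 1.4322 -0.0349  0.9325] [[0.06282006790758757, 0.9980186697433339, -0.0035176571510632296], [0
[... 296 characters left out ...]
.0, 350.0, 233.0], 0.59), ([161.0, 202.0, 176.0, 236.0], 0.36)]
foot_pad [([229.0, 194.0, 352.0, 273.0], 0.78)]
cup [([222.0, 270.0, 254.0, 307.0], 0.83)]
shaker [([309.0, 266.0, 336.0, 303.0], 0.59)]
tea_tin [([260.0, 261.0, 293.0, 312.0], 0.96)]
box3 [([134.0, 236.0, 203.0, 290.0], 0.97), ([142.0, 274.0, 208.0, 320.0], 0.9), ([139.0, 276.0, 204.0, 309.0], 0.66)]
ladle_rest [([385.0, 203.0, 426.0, 244.0], 0.61)]
wrist [ 0.239  -0.6349  0.3853] [[ 1.      0.0012 -0.0004  0.0002]
 [-0.0011  0.9736  0.2283 -0.0652]
 [ 0.0007 -0.2283  0.9736 -0.1798]
 [ 0.      0.      0.      1.    ]] 318.6413058125023
level []
shelf []
knob_grip []
foot_pad []
cup []
shaker []
tea_tin []
box3 []
ladle_rest []
```

```bash
python3 - <<'E'
import cv2,numpy as np
a=cv2.imread("pics/top1.png")[70:340,100:460];b=cv2.imread("pics/scene1.png")[150:330,120:440]
a=cv2.resize(a,None,fx=2.2,fy=2.2,interpolation=3);b=cv2.resize(b,None,fx=2.5,fy=2.5,interpolation=3)
cv2.imwrite("pics/top1c.png",a);cv2.imwrite("pics/scene1c.png",b)
E
```

```text
(no output)
```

View pics/top1c.png

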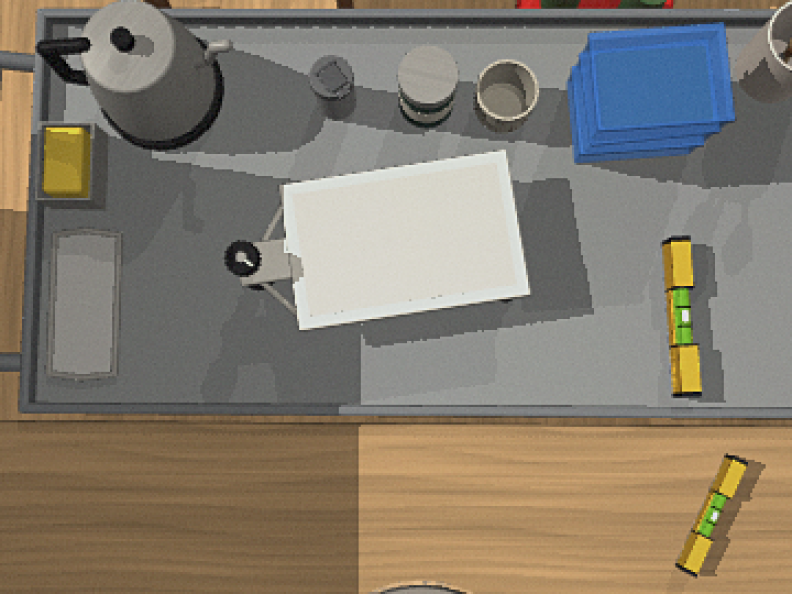

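View pics/scene1c.png

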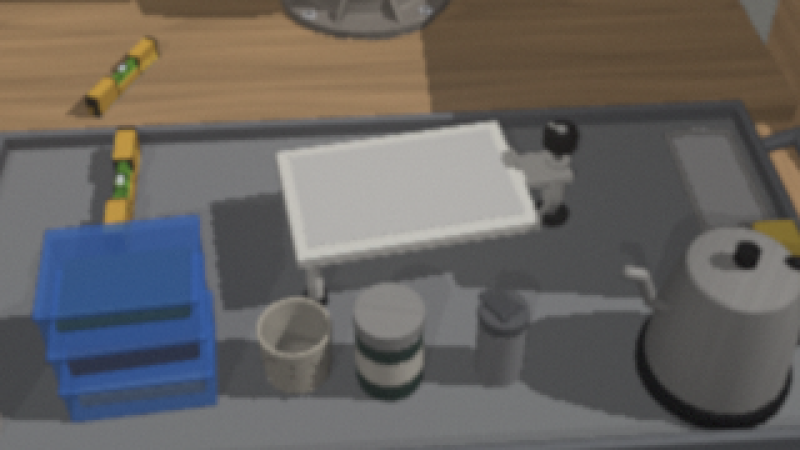

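Top crop: larger level at (678,237)–(687,396) on the cart, the smaller one on the wood; deck corners (283,185),(506,152),(528,295),(300,330); knob (242,258). The scene crop agrees: deck corners (278,154),(498,123),(538,222),(300,262), knob top near (562,133).

```bash
python3 - <<'E'
from h import *
np.set_printoptions(precision=4,suppress=True)
t=snap("top");s=snap("scene")
T=lambda u,v:(t,u/2.2+100,v/2.2+70)
S=lambda u,v:(s,u/2.5+120,v/2.5+150)
C=[]
for n,a,b in [("A+y+x",(283,185),(538,222)),("B-y+x",(506,152),(300,262)),("C-y-x",(528,295),(278,154)),("D+y-x",(300,330),(498,123)),("knobtop",(242,256),(561,130)),("lev -x end",(687,392),(124,133)),("levvial",(684,316),(122,180)),("cupTop",(507,90),(294,322)),("tinTop",(428,74),(390,310))]:
    p=tri([T(*a),S(*b)]);C.append(p);print(n,p)
print("deck mid",np.mean(C[:4],0), "dims",[np.linalg.norm(C[i]-C[(i+1)%4]) for i in range(4)])
for z in(0.044,0.05):
  a=at(*T(678,240),z);b=at(*T(687,392),z);print("level",a,b,np.linalg.norm(a-b))
  a=at(*T(735,458),z);b=at(*T(688,572),z);print("small",a,b,np.linalg.norm(a-b))
st=manip.get_state();print(st["clock"],rot(st["tcp_rot"]).as_matrix())
E
```

```text
A+y+x [0.627  0.1717 0.0852]
B-y+x [ 0.6691 -0.0987  0.0849]
C-y-x [ 0.4937 -0.1253  0.0869]
D+y-x [0.4503 0.1492 0.0834]
knobtop [0.5315 0.2103 0.1384]
lev -x end [ 0.3798 -0.3319  0.0332]
levvial [ 0.4738 -0.3252  0.0371]
cupTop [ 0.7483 -0.1027  0.0806]
tinTop [ 0.7596 -0.004   0.1059]
deck mid [0.56   0.0242 0.0851] dims [np.float64(0.27366685119223677), np.float64(0.17747934780417324), np.float64(0.2779244789708358), np.float64(0.17818358955579927)]
level [ 0.5685 -0.3199  0.044 ] [ 0.3797 -0.3267  0.044 ] 0.18896329456820363
small [ 0.3    -0.3831  0.044 ] [ 0.1636 -0.3228  0.044 ] 0.14911484014240395
level [ 0.5675 -0.3182  0.05  ] [ 0.3796 -0.3249  0.05  ] 0.1880078363585193
small [ 0.3004 -0.381   0.05  ] [ 0.1647 -0.3211  0.05  ] 0.14836086832726705
1.6 [[ 0.2607 -0.9654  0.    ]
 [-0.9654 -0.2607  0.0001]
 [-0.0001 -0.     -1.    ]]
```

Call:
step_arm(travel=[[-3.2,-5,0],[-6.4,-10,0],[-9.6,-15,0],[-12.8,-20,0],[-16,-25,0]], dr=[[0,0,0],[0,0,0],[0,0,0],[0,0,0],[0,0,0]], hand=[-1,-1,-1,-1,-1])

```text
clock: 2.22
ee_pos: [0.3767, -0.4305, 0.2058]
tcp_rot: [0.0, 0.794, -0.608, 0.0]
force: [1.5, -1.2, -0.3]
opening: 0.0939
```

Call:
step_arm(travel=[[-3,-4.5,0],[-6,-9,0],[-8,-12.3,0],[-8,-12.3,0]], dr=[[0,0,6],[0,0,13],[0,0,13],[0,0,13]], hand=[-1,-1,-1,-1])

```text
clock: 2.72
ee_pos: [0.4757, -0.3199, 0.2055]
tcp_rot: [-0.001, 0.722, -0.692, 0.0]
force: [-0.7, 0.1, -0.6]
opening: 0.0938
```

```bash
python3 - <<'E'
from h import *
np.set_printoptions(precision=4,suppress=True)
d=snap("wrist","w1.png");s=manip.get_state();print(s["clock"],s["ee_pos"],s["joint_positions"],rot(s["tcp_rot"]).as_matrix())
for x in manip.spot_in("level","wrist"):print(x)
E
```

```text
2.775 [ 0.4742 -0.3218  0.2055] [ 0.5597  0.2641 -0.0907  1.8332  0.0272  1.0454 -1.0729] [[ 0.0394 -0.9992  0.0001]
 [-0.9992 -0.0394  0.0001]
 [-0.0001 -0.0001 -1.    ]]
{'bbox': [270.2, 95.6, 295.3, 279.0], 'confidence': 0.77}
{'bbox': [288.3, 326.0, 340.4, 366.7], 'confidence': 0.72}
```

View pics/w1.png

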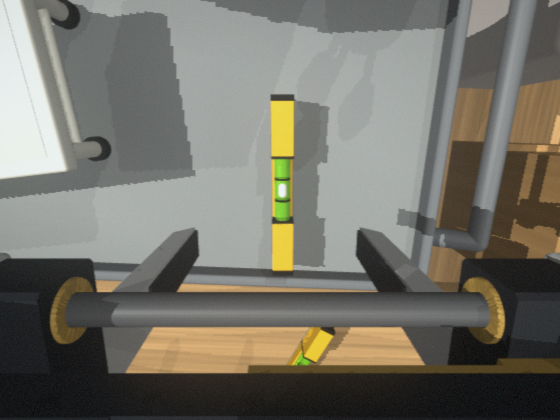

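Wrist picture: large level at columns 271–295, rows 95–271, vertical in the picture, midway between the fingers.

```bash
python3 - <<'E'
from h import *
np.set_printoptions(precision=4,suppress=True)
d=snap("wrist")
g=d["img"].astype(int);m=((g[:,:,0]>140)&(g[:,:,2]<90)&(g[:,:,1]>100)).astype(np.uint8);m[290:]=0
n,l,st,ce=cv2.connectedComponentsWithStats(m);print([(st[i].tolist(),ce[i]) for i in range(1,n) if st[i][4]>100])
for z in(.035,.044,.05):
  a=at(d,282.8,95,z);b=at(d,283,271,z);v=at(d,282.5,189,z);w=at(d,271.5,130,z)-at(d,294.5,130,z);print(z,a,b,np.linalg.norm(a-b),(a+b)/2,v,np.linalg.norm(w),np.degrees(np.arctan2(a[1]-b[1],a[0]-b[0])))
t=snap("top");print("tri vial",tri([(t,684/2.2+100,316/2.2+70),(d,282.5,189)]))
E
```

```text
[([544, 79, 16, 62, 248], array([552.9718, 110.629 ])), ([521, 81, 32, 60, 636], array([534.1619, 116.2123])), ([507, 83, 23, 57, 402], array([517.5448, 114.4801])), ([456, 87, 15, 52, 287], array([463.3589, 115.7143])), ([268, 98, 23, 56, 1259], array([279.1311, 125.3122])), ([443, 110, 11, 70, 168], array([447.5833, 145.8274])), ([269, 157, 5, 58, 172], array([270.907 , 185.2267])), ([287, 157, 3, 57, 162], array([288.0556, 184.784 ])), ([270, 222, 21, 47, 958], array([280.0292, 244.428 ])), ([434, 245, 12, 34, 192], array([439.2188, 262.349 ]))]
0.035 [ 0.573  -0.3254  0.035 ] [ 0.3743 -0.3341  0.035 ] 0.19894002712782208 [ 0.4737 -0.3297  0.035 ] [ 0.4732 -0.3293  0.035 ] 0.024637493217393686 2.5079798211344975
0.044 [ 0.5722 -0.3253  0.044 ] [ 0.3785 -0.3338  0.044 ] 0.1938286868541712 [ 0.4753 -0.3295  0.044 ] [ 0.4749 -0.3291  0.044 ] 0.024004485304697704 2.5079798211344895
0.05 [ 0.5716 -0.3252  0.05  ] [ 0.3813 -0.3335  0.05  ] 0.19042112667173727 [ 0.4765 -0.3294  0.05  ] [ 0.476  -0.3289  0.05  ] 0.02358248002956705 2.507979821134496
tri vial [ 0.4736 -0.3287  0.034 ]
```

Call:
step_arm(travel=[[0.5,0,4],[0.5,0,8],[0.5,0,8],[0.5,0,8]], dr=[[0,0,0],[0,0,0],[0,0,0],[0,0,0]], hand=[-1,-1,-1,-1])

```text
clock: 3.42
ee_pos: [0.4739, -0.3286, 0.1269]
tcp_rot: [-0.0, 0.72, -0.694, 0.001]
force: [0.4, -0.2, -0.3]
opening: 0.094
```

```bash
python3 - <<'E'
from h import *
np.set_printoptions(precision=4,suppress=True)
d=snap("wrist","w2.png");s=manip.get_state();print(s["ee_pos"],s["force"],rot(s["tcp_rot"]).as_matrix()[:,0])
g=d["img"].astype(int);m=((g[:,:,0]>140)&(g[:,:,2]<90)&(g[:,:,1]>100)).astype(np.uint8);m[290:]=0;m[:,:230]=0;m[:,330:]=0
n,l,st,ce=cv2.connectedComponentsWithStats(m);print([(st[i].tolist(),ce[i]) for i in range(1,n) if st[i][4]>100])
E
```

```text
[ 0.4743 -0.3285  0.1272] [ 1.3936 -0.1159  0.2604] [ 0.0361 -0.9993  0.0011]
[([257, 89, 31, 73, 2146], array([272.2782, 124.9021])), ([260, 165, 6, 72, 245], array([262.6449, 201.3551])), ([284, 166, 4, 70, 219], array([285.0822, 201.7169])), ([261, 247, 28, 43, 1131], array([274.6614, 268.389 ]))]
```

View pics/w2.png

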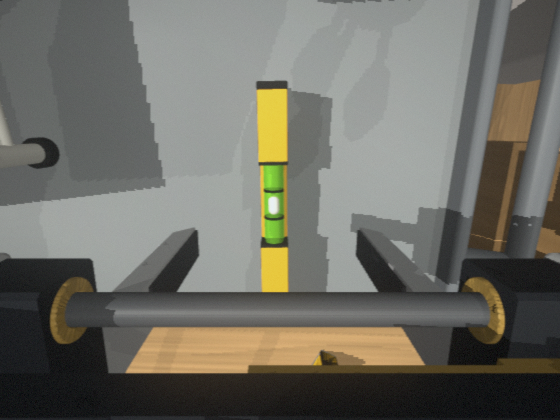

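w2: level at columns 257–289, far cap row 82, vial 163–242, bubble about (274,204).

```bash
python3 - <<'E'
from h import *
np.set_printoptions(precision=4,suppress=True)
s=manip.get_state();print(s["ee_pos"])
d=snap("wrist");Rt=rot(s["tcp_rot"])
for z in(.036,.044):
  P=[at(d,272.5,82,z),at(d,272.3,125,z),at(d,274.3,204,z),at(d,275,268,z)]
  for p in P: print(z,p,"tool",Rt.inv().apply(p-np.array(s["ee_pos"])))
E
```

```text
[ 0.4743 -0.3285  0.1272]
0.036 [ 0.576  -0.3215  0.036 ] tool [-0.0035 -0.1018  0.0914]
0.036 [ 0.5425 -0.3225  0.036 ] tool [-0.0037 -0.0683  0.0913]
0.036 [ 0.4756 -0.3265  0.036 ] tool [-0.0021 -0.0012  0.0912]
0.036 [ 0.4153 -0.3293  0.036 ] tool [-0.0015  0.0591  0.0911]
0.044 [ 0.5749 -0.3216  0.044 ] tool [-0.0033 -0.1007  0.0834]
0.044 [ 0.5424 -0.3226  0.044 ] tool [-0.0036 -0.0682  0.0833]
0.044 [ 0.4774 -0.3265  0.044 ] tool [-0.002  -0.0031  0.0832]
0.044 [ 0.419  -0.3292  0.044 ] tool [-0.0014  0.0554  0.0831]
```

Call:
step_arm(travel=[[-0.2,-0.2,4],[-0.2,-0.2,8],[-0.2,-0.2,10.5],[-0.2,-0.2,11.2],[-0.2,-0.2,11.2]], dr=[[0,0,-0.7],[0,0,-0.7],[0,0,-0.7],[0,0,-0.7],[0,0,-0.7]], hand=[-1,-1,-1,-1,-0.6])

```text
clock: 4.15
ee_pos: [0.4762, -0.326, 0.0144]
tcp_rot: [-0.0, 0.724, -0.69, 0.0]
force: [0.7, -0.6, 1.3]
opening: 0.0871
```

Call:
step_arm(travel=[[0,0,0],[0,0,0],[0,0,0],[0,0,0],[0,0,0]], dr=[[0,0,0],[0,0,0],[0,0,0],[0,0,0],[0,0,0]], hand=[1,1,1,1,1])

```text
clock: 4.78
ee_pos: [0.4756, -0.3256, 0.0135]
tcp_rot: [-0.0, 0.724, -0.69, -0.0]
force: [-0.6, 0.0, 0.1]
opening: 0.0372
```

Call:
step_arm(travel=[[0,0,0],[0,0,0],[0,0,0],[0,0,-1],[0,0,-5]], dr=[[0,0,0],[0,0,0],[0,0,0],[0,0,0],[0,0,0]], hand=[1,1,1,1,1])

```text
clock: 5.4
ee_pos: [0.4743, -0.3248, 0.0627]
tcp_rot: [0.0, 0.724, -0.689, -0.002]
force: [0.3, -0.0, -2.7]
opening: 0.0232
```

Call:
step_arm(travel=[[0,0,-5],[0,0,-10],[0,0,-14],[0,0,-14]], dr=[[0,0,0],[0,0,0],[0,0,0],[0,0,0]], hand=[1,1,1,1])

```text
clock: 5.9
ee_pos: [0.4769, -0.3264, 0.2072]
tcp_rot: [-0.001, 0.724, -0.69, 0.003]
force: [0.0, 0.5, -2.6]
opening: 0.0236
```

Call:
step_arm(travel=[[-4,-1,0],[-8.5,-2.4,0],[-13,-3.7,0],[-17.5,-5,0],[-22,-6.4,0]], dr=[[0,0,-10],[0,0,-20],[0,0,-30],[0,0,-40],[0,0,-50]], hand=[1,1,1,1,1])

```text
clock: 6.52
ee_pos: [0.5282, -0.1012, 0.2027]
tcp_rot: [0.0, 0.949, -0.316, -0.001]
force: [0.8, -0.2, -1.8]
opening: 0.0238
```

Call:
step_arm(travel=[[-1,-3,0],[-2,-6,0],[-3.5,-9,0],[-4.9,-11.9,0],[-4.9,-11.9,0]], dr=[[0,0,-10],[0,0,-20],[0,0,-30],[0,0,-40],[0,0,-45.7]], hand=[1,1,1,1,1])

```text
clock: 7.15
ee_pos: [0.5611, 0.0246, 0.2026]
tcp_rot: [-0.001, 0.997, 0.078, -0.001]
force: [-0.5, -0.5, -2.5]
opening: 0.0237
```

```bash
python3 - <<'E'
from h import *
np.set_printoptions(precision=4,suppress=True)
d=snap("wrist","w3.png");s=manip.get_state();print(s["ee_pos"],s["force"],rot(s["tcp_rot"]).as_matrix()[:,0],s["joint_positions"])
for n in("knob_grip","shelf","foot_pad"):
  for x in manip.spot_in(n,"wrist")[:2]:print(n,x)
E
```

```text
[0.561  0.023  0.2025] [ 0.3854 -1.2617 -2.8775] [ 0.9873  0.1589 -0.0016] [ 0.2891  0.2896 -0.5316  1.8386  0.1658  1.0591 -0.1466]
shelf {'bbox': [172.9, 0.0, 386.2, 336.2], 'confidence': 0.68}
foot_pad {'bbox': [175.6, 0.0, 386.9, 336.4], 'confidence': 0.61}
```

View pics/w3.png

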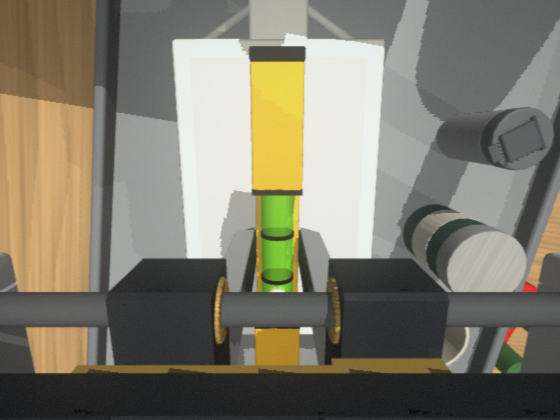

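w3: deck's far end at row ~42, columns 174–383; level in hand roughly central and parallel.

```bash
python3 - <<'E'
from h import *
np.set_printoptions(precision=4,suppress=True)
d=snap("wrist");s=manip.get_state();Rt=rot(s["tcp_rot"]);print(s["ee_pos"],Rt.as_matrix()[:,0])
for z in(.085,.093):
  a,b,c,e=[at(d,u,v,z) for u,v in[(174,41),(384,41),(190,250),(371,250)]]
  for p in(a,b,c,e,(a+b)/2,(c+e)/2):print(z,p,Rt.inv().apply(p-s["ee_pos"]))
  print(np.linalg.norm(a-b),np.linalg.norm(c-e))
for z in(.19,.232):
  for u,v in[(278,47),(277,190),(278,240)]: print("lev",Rt.inv().apply(at(d,u,v,z)-s["ee_pos"]))
E
```

```text
[0.5613 0.0211 0.203 ] [ 0.9894  0.1449 -0.0008]
0.085 [0.453  0.1457 0.085 ] [-0.089  -0.1389  0.1181]
0.085 [0.6311 0.1719 0.085 ] [ 0.091  -0.1391  0.118 ]
0.085 [ 0.4826 -0.0426  0.085 ] [-0.0869  0.0516  0.1181]
0.085 [ 0.6605 -0.0163  0.085 ] [0.0929 0.0514 0.118 ]
0.085 [0.542  0.1588 0.085 ] [ 0.001 -0.139  0.118]
0.085 [ 0.5716 -0.0294  0.085 ] [0.003  0.0515 0.118 ]
0.1800016909955394 0.17982709966905025
0.093 [0.4556 0.1441 0.093 ] [-0.0866 -0.1369  0.1101]
0.093 [0.6289 0.1696 0.093 ] [ 0.0885 -0.1371  0.11  ]
0.093 [ 0.4845 -0.0391  0.093 ] [-0.0846  0.0485  0.1101]
0.093 [ 0.6576 -0.0135  0.093 ] [0.0904 0.0482 0.11  ]
0.093 [0.5423 0.1568 0.093 ] [ 0.0009 -0.137   0.11  ]
0.093 [ 0.571  -0.0263  0.093 ] [0.0029 0.0484 0.11  ]
0.17516444610105494 0.17499454662494787
lev [-0.0002 -0.1101  0.013 ]
lev [-0.0006 -0.0291  0.013 ]
lev [0.     0.0034 0.013 ]
lev [-0.0003 -0.1004 -0.029 ]
lev [-0.0007 -0.0371 -0.029 ]
lev [-0.0001 -0.0117 -0.029 ]
```

Call:
step_arm(travel=[[0.2,0.2,4],[0.2,0.2,8],[0.2,0.2,8.5],[0.2,0.2,8.7],[0.2,0.2,8.9]], dr=[[-0.4,0,-0.3],[-0.4,0,-0.3],[-0.4,0,-0.3],[-0.4,0,-0.3],[-0.4,0,-0.3]], hand=[1,1,1,1,1])

```text
clock: 8.02
ee_pos: [0.5649, 0.02, 0.1159]
tcp_rot: [0.004, 0.997, 0.076, 0.001]
force: [0.3, 0.6, -1.9]
opening: 0.0237
```

Call:
step_arm(travel=[[0,0,0.1],[0,0,0.2],[0,0,0.3],[0,0,0.3]], dr=[[0,0,0],[0,0,0],[0,0,0],[0,0,0]], hand=[1,1,1,1])

```text
clock: 8.52
ee_pos: [0.5639, 0.02, 0.1115]
tcp_rot: [0.003, 0.997, 0.077, 0.0]
force: [-1.1, 0.3, -2.5]
opening: 0.0239
```

Call:
step_arm(travel=[[0,0,0.1],[0,0,0.2],[0,0,0.3]], dr=[[0,0,0],[0,0,0],[0,0,0]], hand=[1,1,1])

```text
clock: 8.9
ee_pos: [0.5639, 0.02, 0.1084]
tcp_rot: [0.003, 0.997, 0.077, 0.0]
force: [1.1, 0.5, -3.2]
opening: 0.0235
```

Call:
step_arm(travel=[[0,0,0.1],[0,0,0.1]], dr=[[0,0,0],[0,0,0]], hand=[1,1])

```text
clock: 9.15
ee_pos: [0.564, 0.02, 0.1075]
tcp_rot: [0.003, 0.997, 0.077, 0.0]
force: [-0.2, 0.3, -1.2]
opening: 0.0237
```

Call:
step_arm(travel=[[0,0,0.1],[0,0,0.1]], dr=[[0,0,0],[0,0,0]], hand=[1,1])

```text
clock: 9.4
ee_pos: [0.564, 0.0201, 0.107]
tcp_rot: [0.004, 0.997, 0.077, 0.0]
force: [-3.2, 0.8, 7.7]
opening: 0.0241
```

Call:
step_arm(travel=[[0,0,-0.07],[0,0,-0.07],[0,0,-0.07],[0,0,-0.07],[0,0,-0.07]], dr=[[0,0,0],[0,0,0],[0,0,0],[0,0,0],[0,0,0]], hand=[1,0.3,-0.3,-0.3,-0.3])

```text
clock: 10.02
ee_pos: [0.5639, 0.02, 0.1072]
tcp_rot: [0.003, 0.997, 0.077, 0.0]
force: [0.1, -0.0, -0.2]
opening: 0.0589
```

Call:
step_arm(travel=[[0,0,-3],[0,0,-8],[0,0,-9.5],[0,2,-9.5],[0,2,-9.5]], dr=[[0.4,0,0],[0.4,0,0],[0.4,0,0],[0.4,0,0],[0.4,0,0]], hand=[-0.3,-0.3,-1,-1,-1])

```text
clock: 10.65
ee_pos: [0.5665, -0.0017, 0.2009]
tcp_rot: [0.0, 0.997, 0.075, -0.001]
force: [0.3, -0.4, -0.2]
opening: 0.0873
```

```bash
python3 - <<'E'
from h import *
np.set_printoptions(precision=4,suppress=True)
d=snap("wrist","w4.png");s=manip.get_state();print(s["clock"],s["ee_pos"],s["force"],rot(s["tcp_rot"]).as_matrix()[:,0])
t=snap("top","top2.png")
E
```

```text
10.7 [ 0.5663 -0.0006  0.2009] [ 0.0441 -0.433  -0.2687] [ 0.9885  0.1513 -0.002 ]
```

View pics/w4.png

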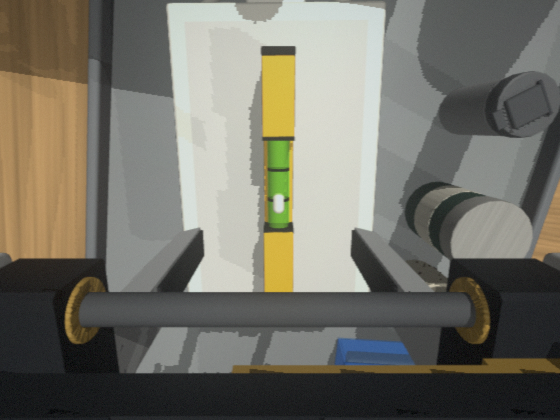

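w4: level lies along the middle of the deck, bubble at (279,203), lines at rows 169 and 198 – about 16 mm towards the -y end, so around 250° clockwise is needed.

Call:
step_arm(travel=[[0,-5,0],[0,-10,0],[0,-15,0],[0,-21.2,0],[-0.1,-21.2,0]], dr=[[0,0,-10],[0,0,-20],[0,0,-30],[0,0,-40],[0,0,-50]], hand=[-1,-1,-1,-1,-1])

```text
clock: 11.38
ee_pos: [0.5312, 0.2158, 0.2018]
tcp_rot: [-0.001, 0.868, 0.497, -0.0]
force: [0.9, -0.4, -0.4]
opening: 0.0939
```

Call:
step_arm(travel=[[0,0,0],[0,0,0],[0,0,0],[0,0,0],[0,0,0]], dr=[[0,0,-10],[0,0,-20],[0,0,-30],[0,0,-40],[0,0,-40]], hand=[-1,-1,-1,-1,-1])

```text
clock: 12.0
ee_pos: [0.533, 0.2103, 0.2015]
tcp_rot: [-0.001, 0.651, 0.759, -0.0]
force: [0.1, 0.2, -0.4]
opening: 0.0939
```

```bash
python3 - <<'E'
from h import *
np.set_printoptions(precision=4,suppress=True)
d=snap("wrist","w5.png");s=manip.get_state();Rt=rot(s["tcp_rot"]);print(s["clock"],s["ee_pos"],Rt.as_matrix()[:,0],s["joint_positions"])
print(manip.spot_in("knob_grip","wrist"))
g=d["img"].max(axis=2);m=(g<60).astype(np.uint8);m[285:]=0
n,l,st,ce=cv2.connectedComponentsWithStats(m);print([(st[i].tolist(),ce[i]) for i in range(1,n) if st[i][4]>300])
E
```

```text
12.05 [0.5331 0.2102 0.2017] [-0.1495  0.9888  0.0005] [ 0.2312  0.3947 -0.9027  1.8     0.3419  1.1139  0.9327]
[{'bbox': [253.8, 185.9, 305.8, 243.5], 'confidence': 0.81}, {'bbox': [0.0, 98.0, 292.9, 292.4], 'confidence': 0.65}]
[([255, 177, 49, 62, 1371], array([283.5398, 210.1167])), ([356, 230, 48, 55, 1116], array([374.5215, 263.3835])), ([0, 258, 94, 27, 2014], array([ 40.7006, 271.7835])), ([458, 258, 102, 27, 2396], array([511.5881, 270.9912])), ([152, 261, 34, 24, 445], array([170.2449, 275.4809]))]
```

View pics/w5.png

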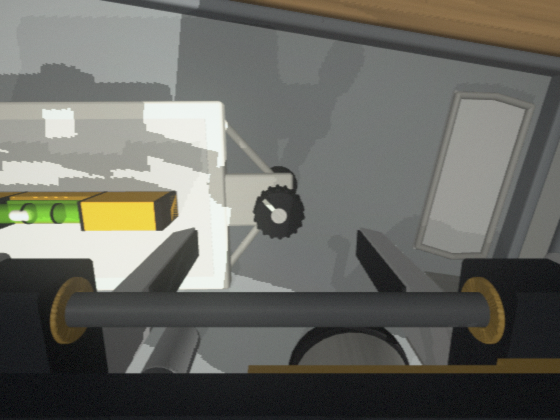

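w5: knob centred at about (278.5,212), 51 px across; nothing near it but the bracket.

```bash
python3 - <<'E'
from h import *
np.set_printoptions(precision=4,suppress=True)
s=manip.get_state();d=snap("wrist");Rt=rot(s["tcp_rot"]);print(s["ee_pos"])
p=at(d,278.5,212,.142);print(p,Rt.inv().apply(p-s["ee_pos"]))
t=snap("top");s2=snap("scene")
print(tri([(d,278.5,212),(t,210,186.4)]))
E
```

```text
[0.5332 0.2102 0.2019]
[0.5297 0.2108 0.142 ] [ 0.0011 -0.0033  0.0599]
[0.5333 0.2112 0.1266]
```

Call:
step_arm(travel=[[0.1,-0.3,0],[0.1,-0.3,0],[0.1,-0.3,0],[0.1,-0.3,0],[0.1,-0.3,0]], dr=[[0,0,-10],[0,0,-20],[0,0,-30],[0,0,-40],[0,0,-50]], hand=[-1,-1,-1,-1,-1])

```text
clock: 12.88
ee_pos: [0.5303, 0.2108, 0.2024]
tcp_rot: [0.0, 0.267, 0.964, -0.0]
force: [0.5, 0.4, -0.3]
opening: 0.0936
```

Call:
step_arm(travel=[[0,0,2],[0,0,5],[0,0,8],[0,0,9],[0,0,9]], dr=[[0,0,-10],[0,0,-20],[0,0,-30],[0,0,-32],[0,0,-32]], hand=[-1,-1,-1,-1,0])

```text
clock: 13.5
ee_pos: [0.5302, 0.2109, 0.1124]
tcp_rot: [-0.0, -0.005, 1.0, 0.0]
force: [-1.0, -0.2, 0.3]
opening: 0.0872
```

```bash
python3 - <<'E'
from h import *
s=manip.get_state();print(s["clock"],s["ee_pos"],s["joint_positions"],s["force"],s["tcp_rot"])
E
```

```text
13.5 [0.5301746  0.21090844 0.11238209] [ 0.35175546  0.61694231 -1.12617987  1.88083541  0.63961674  1.06369322
  2.11500233] [-1.01766262 -0.21342168  0.30368852] [-3.64071378e-04 -5.38309588e-03  9.99985440e-01  9.81930373e-05]
```

Call:
step_arm(travel=[[0,0,0],[0,0,0],[0,0,0],[0,0,0],[0,0,0]], dr=[[0,0,0],[0,0,0],[0,0,0],[0,0,0],[0,0,0]], hand=[1,1,1,1,1])

```text
clock: 14.12
ee_pos: [0.532, 0.2107, 0.1127]
tcp_rot: [0.001, -0.007, 1.0, 0.0]
force: [25.5, 3.0, -19.5]
opening: 0.0377
```

Call:
step_arm(travel=[[0,0,0],[0,0,0],[0,0,0]], dr=[[0,0,0],[0,0,5],[0,0,10]], hand=[1,1,1])

```text
clock: 14.5
ee_pos: [0.532, 0.2107, 0.1126]
tcp_rot: [0.001, 0.082, 0.997, 0.001]
force: [9.6, 1.6, -6.8]
opening: 0.0373
```

Call:
step_arm(travel=[[-0.15,0,0],[-0.15,0,0],[-0.15,0,0],[-0.15,0,0],[-0.15,0,0]], dr=[[0,0,10],[0,0,20],[0,0,30],[0,0,40],[0,0,50]], hand=[1,1,1,1,1])

```text
clock: 15.12
ee_pos: [0.5317, 0.211, 0.1125]
tcp_rot: [-0.0, 0.496, 0.868, 0.0]
force: [-0.8, 2.4, -0.7]
opening: 0.0377
```

Forces are small now; continue turning.

Call:
step_arm(travel=[[0,0,0],[0,0,0],[0,0,0],[0,0,0],[0,0,0]], dr=[[0,0,10],[0,0,20],[0,0,30],[0,0,40],[0,0,50]], hand=[1,1,1,1,1])

```text
clock: 15.75
ee_pos: [0.5317, 0.2116, 0.1125]
tcp_rot: [-0.001, 0.816, 0.577, 0.001]
force: [0.6, 4.4, -2.2]
opening: 0.0371
```

Call:
step_arm(travel=[[0,0,0],[0,0,0],[0,0,0],[0,0,0],[0,0,0]], dr=[[0,0,10],[0,0,20],[0,0,30],[0,0,40],[0,0,50]], hand=[1,1,1,1,1])

```text
clock: 16.38
ee_pos: [0.5321, 0.212, 0.1125]
tcp_rot: [-0.001, 0.984, 0.178, 0.001]
force: [2.5, 6.9, -5.1]
opening: 0.0375
```

```bash
python3 - <<'E'
from h import *
s=manip.get_state();print(s["clock"],s["ee_pos"],s["joint_positions"],s["force"],s["tcp_rot"])
d=snap("wrist","w6.png")
E
```

```text
16.375 [0.5320502  0.21197047 0.11252327] [-0.08087578  0.40720499 -0.50838259  1.90065615  0.24835842  0.89396032
 -0.35245568] [ 2.53080772  6.93492083 -5.09698154] [-8.92786920e-04  9.83976177e-01  1.78296512e-01  6.63151263e-04]
```

View pics/w6.png

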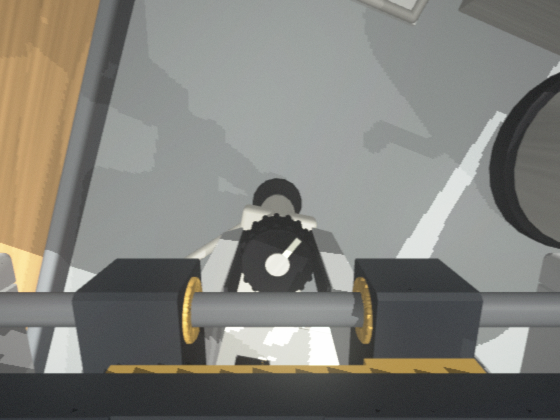

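w6: knob gripped, its white mark has turned with the hand by ~160°.

Call:
step_arm(travel=[[0,-0.06,0],[0,-0.06,0],[0,-0.06,0],[0,-0.06,0],[0,-0.06,0]], dr=[[0,0,10],[0,0,20],[0,0,30],[0,0,40],[0,0,50]], hand=[1,1,1,1,1])

```text
clock: 17.05
ee_pos: [0.5326, 0.2119, 0.1125]
tcp_rot: [-0.001, 0.967, -0.255, 0.001]
force: [7.5, 4.0, -6.8]
opening: 0.0374
```

Call:
step_arm(travel=[[0,0,0],[0,0,0],[0,0,0],[0,0,0],[0,0,0]], dr=[[0,0,10],[0,0,20],[0,0,30],[0,0,35],[0,0,35]], hand=[1,1,1,1,1])

```text
clock: 17.68
ee_pos: [0.5328, 0.2117, 0.1125]
tcp_rot: [-0.001, 0.847, -0.532, 0.001]
force: [7.8, 2.3, -6.4]
opening: 0.0374
```

Call:
step_arm(travel=[[0,0,0],[0,0,0],[0,0,0],[0,0,0],[0,0,0]], dr=[[0,0,0],[0,0,0],[0,0,0],[0,0,0],[0,0,0]], hand=[1,1,1,1,1])

```text
clock: 18.3
ee_pos: [0.5328, 0.2117, 0.1125]
tcp_rot: [-0.001, 0.847, -0.531, 0.001]
force: [9.3, 2.6, -5.8]
opening: 0.0373
```

```bash
python3 - <<'E'
from h import *
np.set_printoptions(precision=4,suppress=True)
s=manip.get_state();print(s["clock"],s["ee_pos"],s["joint_positions"],s["force"],s["tcp_rot"])
def vial(d,g):
    # profile along the vial axis: project points of level axis, sample image
    u=np.array([-0.155,0.988,0]);c=np.array([.5645,.0205,.137])
    v=np.array([.988,.155,0])
    out=[]
    for a in np.arange(-.036,.0361,.002):
        px=[proj(d,c+u*a+v*b) for b in np.arange(-.004,.0041,.002)]
        smp=[cv2.getRectSubPix(g,(1,1),(float(p[0]),float(p[1])))[0,0] for p in px]
        m=np.mean(smp,0); out.append((round(a*1000),m.astype(int).tolist()))
    return out
import os
d=snap("top","top3.png")
for r in vial(d,d["img"].copy()):print(*r,end="; ")
p=proj(d,[.5645,.0205,.137]);print(p)
E
```

```text
18.3 [0.5328 0.2117 0.1125] [-0.3277  0.3709 -0.1999  1.9151  0.095   0.862  -1.6964] [ 9.2594  2.5522 -5.7834] [-0.0011  0.8472 -0.5313  0.0006]
-36 [71, 114, 38]; -34 [120, 183, 49]; -32 [134, 200, 55]; -30 [132, 198, 56]; -28 [125, 189, 50]; -26 [126, 186, 49]; -24 [129, 188, 48]; -22 [131, 193, 48]; -20 [131, 195, 49]; -18 [133, 195, 50]; -16 [101, 146, 40]; -14 [66, 92, 28]; -12 [90, 133, 33]; -10 [131, 187, 56]; -8 [152, 187, 97]; -6 [183, 191, 147]; -4 [195, 203, 169]; -2 [193, 201, 170]; 0 [196, 206, 173]; 2 [195, 203, 180]; 4 [177, 189, 159]; 6 [133, 154, 92]; 8 [103, 144, 44]; 10 [59, 89, 23]; 12 [86, 124, 32]; 14 [126, 189, 48]; 16 [122, 183, 48]; 18 [122, 182, 48]; 20 [122, 183, 50]; 22 [120, 184, 50]; 24 [120, 183, 49]; 26 [122, 180, 47]; 28 [123, 180, 45]; 30 [121, 181, 46]; 32 [95, 141, 42]; 34 [64, 48, 31]; 36 [150, 111, 39]; [284.2773 173.9395]
```

Top-camera profile: lines at −14 and +10.5 mm, bubble −8.5…+6 mm: bubble within ~1 mm of centre. Release and look from close by.

Call:
step_arm(travel=[[0,0,0],[0,0,0],[0,0,0],[0,0,-4],[0,0,-9]], dr=[[0,0,0],[0,0,0],[0,0,0],[0,0,0],[0,0,0]], hand=[-1,-1,-1,-1,-1])

```text
clock: 18.98
ee_pos: [0.5308, 0.2107, 0.2026]
tcp_rot: [0.001, 0.847, -0.531, -0.001]
force: [0.8, 0.2, 0.2]
opening: 0.0843
```

Call:
step_arm(travel=[[5,1.4,0],[10,2.8,0],[15,4.2,0],[18.6,5.2,0],[18.6,5.2,0]], dr=[[0,0,8],[0,0,17],[0,0,17],[0,0,17],[0,0,17]], hand=[-1,-1,-1,-1,-1])

```text
clock: 19.6
ee_pos: [0.5659, 0.0177, 0.2023]
tcp_rot: [0.0, 0.758, -0.652, 0.0]
force: [-0.3, 0.6, -0.1]
opening: 0.0942
```

Call:
step_arm(travel=[[0,0,0],[0,0,0]], dr=[[0,0,0],[0,0,0]], hand=[-1,-1])

```text
clock: 19.85
ee_pos: [0.5656, 0.0223, 0.2023]
tcp_rot: [-0.0, 0.76, -0.65, -0.0]
force: [0.2, 0.4, -0.2]
opening: 0.0939
```

```bash
python3 - <<'E'
from h import *
np.set_printoptions(precision=4,suppress=True)
s=manip.get_state();d=snap("wrist","w7.png");Rt=rot(s["tcp_rot"]);print(s["clock"],s["ee_pos"],Rt.as_matrix()[:,0],s["joint_positions"])
E
```

```text
19.85 [0.5656 0.0223 0.2023] [ 0.1549 -0.9879 -0.0004] [-0.1002  0.2547 -0.0625  1.8532  0.0179  1.0342 -1.5851]
```

View pics/w7.png

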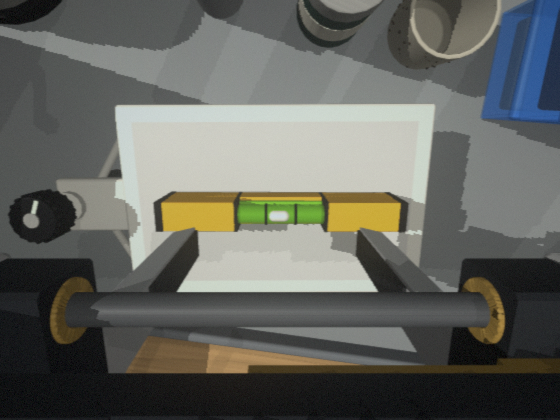

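w7: level central on the deck, lines at columns 266 and 297, bubble ~269–288 – a little to the knob end; measure exactly.

```bash
cat >> h.py <<'E'
def bub(d,row=216,c0=240,c1=325,hw=3):
    p=d["img"][row-hw:row+hw+1,c0:c1].astype(float).mean(0)
    w=p[:,2]; g=p[:,1]
    x=np.arange(c0,c1)
    bw=np.clip(w-110,0,None); b=(bw*x).sum()/max(bw.sum(),1)
    dk=np.clip(np.percentile(g,60)*.7-g,0,None)
    dk[:6]=0;dk[-6:]=0
    L=dk*(x<b);Rr=dk*(x>b)
    l=(L*x).sum()/max(L.sum(),1);r=(Rr*x).sum()/max(Rr.sum(),1)
    return b,l,r,(b-(l+r)/2)*24/max(r-l,1),p
E
python3 - <<'E'
from h import *
np.set_printoptions(precision=4,suppress=True)
s=manip.get_state();d=snap("wrist","w8.png");Rt=rot(s["tcp_rot"])
b=bub(d);print(b[:4]);print([(240+i,*map(int,q)) for i,q in enumerate(b[4])][14:68])
print(manip.spot_in("bubble","wrist")[:2])
for n,u,v in(("endL",157,212),("endR",405,212),("mid",281,214),("mL",200,214),("mR",365,214)):
    p=at(d,u,v,.139);print(n,p,Rt.inv().apply(p-s["ee_pos"]))
E
```

```text
(np.float64(278.00449850049984), np.float64(265.42510939077755), np.float64(295.3858958837772), np.float64(-1.9233173099819973))
[(254, 107, 166, 56), (255, 107, 167, 56), (256, 108, 167, 56), (257, 109, 168, 58), (258, 108, 168, 57), (259, 109, 168, 58), (260, 109, 168, 57), (261, 109, 168, 58), (262, 109, 168, 58), (263, 106, 164, 56), (264, 86, 125, 52), (265, 60, 69, 48), (266, 65, 81, 48), (267, 93, 135, 55), (268, 125, 175, 80), (269, 165, 195, 141), (270, 194, 207, 189), (271, 203, 213, 207), (272, 205, 213, 211), (273, 205, 214, 211), (274, 206, 215, 210), (275, 204, 213, 209), (276, 204, 213, 209), (277, 205, 213, 209), (278, 204, 213, 209), (279, 205, 214, 209), (280, 205, 213, 210), (281, 205, 213, 210), (282, 205, 214, 210), (283, 205, 214, 210), (284, 204, 212, 206), (285, 202, 208, 196), (286, 193, 195, 180), (287, 174, 178, 157), (288, 145, 169, 115), (289, 119, 168, 73), (290, 109, 167, 59), (291, 108, 168, 57), (292, 107, 166, 57), (293, 100, 153, 56), (294, 79, 113, 51), (295, 59, 69, 48), (296, 63, 76, 49), (297, 90, 133, 54), (298, 107, 165, 58), (299, 108, 168, 57), (300, 108, 168, 57), (301, 109, 168, 58), (302, 109, 168, 58), (303, 109, 168, 58), (304, 108, 168, 56), (305, 109, 168, 58), (306, 108, 167, 56), (307, 109, 168, 58)]
[{'bbox': [270.5, 213.1, 282.2, 221.3], 'confidence': 0.44}]
endL [0.5521 0.1157 0.139 ] [-0.0945 -0.0012  0.0634]
endR [ 0.5827 -0.0775  0.139 ] [ 0.1011 -0.0015  0.0633]
mid [0.5658 0.0188 0.139 ] [0.0034 0.0003 0.0633]
mL [0.5558 0.082  0.139 ] [-0.0606  0.0004  0.0634]
mR [ 0.5762 -0.0467  0.139 ] [0.0697 0.0002 0.0633]
```

Call:
step_arm(travel=[[0.3,0.1,3],[0.3,0.1,5],[0.3,0.1,5.6],[0.3,0.1,5.9],[0.3,0.1,5.9]], dr=[[0,0,0],[0,0,0],[0,0,0],[0,0,0],[0,0,0]], hand=[-1,-1,-1,-1,-1])

```text
clock: 20.62
ee_pos: [0.5656, 0.018, 0.1439]
tcp_rot: [-0.0, 0.759, -0.651, 0.0]
force: [-0.2, 0.5, 0.1]
opening: 0.0942
```

Call:
step_arm(travel=[[0,0,0.1],[0,0,0.2],[0,0,0.3]], dr=[[0,0,0],[0,0,0],[0,0,0]], hand=[-1,-1,-1])

```text
clock: 21.0
ee_pos: [0.5653, 0.0178, 0.1404]
tcp_rot: [-0.0, 0.759, -0.651, 0.0]
force: [0.1, -0.5, -0.2]
opening: 0.094
```

Call:
step_arm(travel=[[0,0,0.05],[0,0,0.1],[0,0,0.15]], dr=[[0,0,0],[0,0,0],[0,0,0]], hand=[-1,-1,-1])

```text
clock: 21.38
ee_pos: [0.5655, 0.0179, 0.1394]
tcp_rot: [-0.0, 0.759, -0.651, 0.0]
force: [-3.6, -0.1, 13.4]
opening: 0.0941
```

Call:
step_arm(travel=[[0,0,0.03],[0,0,0.03]], dr=[[0,0,0],[0,0,0]], hand=[-1,-1])

```text
clock: 21.62
ee_pos: [0.5656, 0.0179, 0.1394]
tcp_rot: [-0.0, 0.759, -0.651, 0.0]
force: [-3.6, 0.5, 12.9]
opening: 0.0942
```

Call:
step_arm(travel=[[0,0,-0.04],[0,0,-0.04],[0,0,-0.04],[0,0,-0.04],[0,0,-0.04]], dr=[[0,0,0],[0,0,0],[0,0,0],[0,0,0],[0,0,0]], hand=[-1,-1,-1,-1,-1])

```text
clock: 22.25
ee_pos: [0.5654, 0.0179, 0.1394]
tcp_rot: [-0.0, 0.759, -0.651, 0.0]
force: [-2.1, -0.7, 7.9]
opening: 0.0937
```

Call:
step_arm(travel=[[0,0,0],[0,0,0],[0,0,0],[0,0,0],[0,0,0]], dr=[[0,0,0],[0,0,0],[0,0,0],[0,0,0],[0,0,0]], hand=[-1,-1,-1,-1,-1])

```text
clock: 22.88
ee_pos: [0.5654, 0.0179, 0.1394]
tcp_rot: [-0.0, 0.759, -0.651, 0.0]
force: [-2.8, -1.3, 7.4]
opening: 0.0942
```

```bash
python3 - <<'E'
from h import *
np.set_printoptions(precision=4,suppress=True)
d=snap("wrist","w9.png");s=manip.get_state();print(s["clock"],s["ee_pos"],s["force"],s["ft_torque"])
for r in(236,240,244,248,252,256):print(r,bub(d,r,215,350,2)[:4])
E
```

```text
22.925 [0.5654 0.0179 0.1394] [-2.2724 -0.8908  7.9496] [0.1868 0.6537 0.0751]
236 (np.float64(271.3814126394052), np.float64(254.63440860215056), np.float64(320.5892494929006), np.float64(-5.906010666300005))
240 (np.float64(271.45504032258066), np.float64(254.62166405023547), np.float64(321.1772078111337), np.float64(-5.929866578993573))
244 (np.float64(271.47506453278265), np.float64(254.64844617092118), np.float64(321.2006903353057), np.float64(-5.932002658134397))
248 (np.float64(271.92056737588655), np.float64(254.8541826554106), np.float64(320.51383305746043), np.float64(-5.761873071461931))
252 (np.float64(0.0), np.float64(0.0), np.float64(326.1967140971101), np.float64(-12.0))
256 (np.float64(247.91692193446573), np.float64(0.0), np.float64(332.2747311369068), np.float64(5.90688718961179))
```

View pics/w9.png

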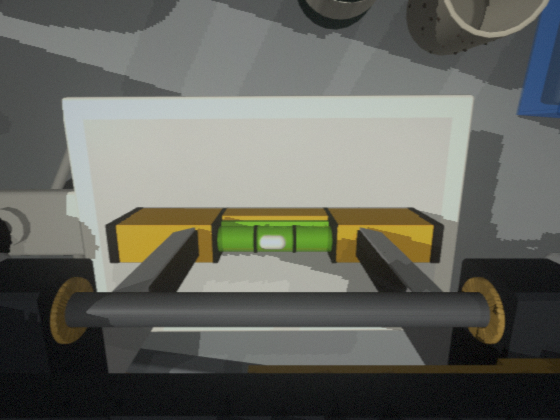

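w9: fingers press both solid ends; bubble ~272 between lines at 255 and 296, about 2 mm towards the knob. Thin margin, so I'll turn the knob back ~30° and press again.

```bash
python3 - <<'E'
from h import *
d=snap("wrist")
for r in(240,244):print(r,bub(d,r,235,318,2)[:4])
E
```

```text
240 (np.float64(271.45116654883344), np.float64(254.62101627505365), np.float64(294.1766836916498), np.float64(-1.7884770261456195))
244 (np.float64(271.46082282406445), np.float64(254.62310866574967), np.float64(294.1226343679031), np.float64(-1.7693672869210442))
```

Call:
step_arm(travel=[[0,0,-3],[0,0,-6.3],[-5,0,-6.3],[-10,0,-6.3],[-15,0,-6.3]], dr=[[0,0,0],[0,0,0],[0,0,0],[0,0,0],[0,0,0]], hand=[-1,-1,-1,-1,-1])

```text
clock: 23.6
ee_pos: [0.5419, 0.1674, 0.2022]
tcp_rot: [-0.0, 0.759, -0.651, 0.0]
force: [0.5, 0.1, -0.4]
opening: 0.0941
```

Call:
step_arm(travel=[[-4.5,0.2,0],[-4.5,0.2,0],[-4.5,0.2,4],[-4.5,0.2,8],[-4.5,0.2,9]], dr=[[0,0,0],[0,0,0],[0,0,0],[0,0,0],[0,0,0]], hand=[-1,-1,-0.6,-0.3,0])

```text
clock: 24.22
ee_pos: [0.5324, 0.2087, 0.1099]
tcp_rot: [0.002, 0.759, -0.651, -0.001]
force: [-0.7, -0.8, -0.1]
opening: 0.0675
```

Call:
step_arm(travel=[[0,0,0],[0,0,0],[0,0,0],[0,0,0],[0,0,0]], dr=[[0,0,0],[0,0,0],[0,0,0],[0,0,0],[0,0,0]], hand=[1,1,1,1,1])

```text
clock: 24.85
ee_pos: [0.534, 0.2116, 0.1133]
tcp_rot: [-0.001, 0.76, -0.65, 0.0]
force: [-0.6, 5.4, 5.5]
opening: 0.0372
```

Gripped with small forces; turn back 28° (counter-clockwise from above), let go and go back over the level.

Call:
step_arm(travel=[[0,0,0],[0,0,0],[0,0,0],[0,0,0],[0,0,0]], dr=[[0,0,-10],[0,0,-20],[0,0,-28],[0,0,-28],[0,0,-28]], hand=[1,1,1,1,1])

```text
clock: 25.48
ee_pos: [0.5337, 0.2123, 0.1133]
tcp_rot: [-0.002, 0.894, -0.447, 0.0]
force: [-2.9, 8.0, 5.0]
opening: 0.0376
```

Call:
step_arm(travel=[[0,0,0],[0,0,0],[0,0,0],[0,0,-4],[0,0,-9]], dr=[[0,0,0],[0,0,0],[0,0,0],[0,0,0],[0,0,0]], hand=[-1,-1,-1,-1,-1])

```text
clock: 26.1
ee_pos: [0.5327, 0.2097, 0.2022]
tcp_rot: [0.001, 0.894, -0.448, -0.001]
force: [0.1, -0.1, -0.4]
opening: 0.0838
```

Call:
step_arm(travel=[[4.5,2.3,0],[9,4.6,0],[13.5,6.9,0],[17.3,8.9,0],[17.3,8.9,0]], dr=[[0,0,9],[0,0,18],[0,0,28],[0,0,28],[0,0,28]], hand=[-1,-1,-1,-1,-1])

```text
clock: 26.72
ee_pos: [0.566, 0.0145, 0.2019]
tcp_rot: [0.0, 0.758, -0.653, 0.0]
force: [-0.3, 0.3, 0.2]
opening: 0.0938
```

Call:
step_arm(travel=[[0,0,0],[0,0,0],[0,0,0],[0,0,0]], dr=[[0,0,0],[0,0,0],[0,0,0],[0,0,0]], hand=[-1,-1,-1,-1])

```text
clock: 27.22
ee_pos: [0.5657, 0.0189, 0.2019]
tcp_rot: [-0.0, 0.76, -0.65, -0.0]
force: [0.0, -0.7, 0.1]
opening: 0.0941
```

```bash
python3 - <<'E'
from h import *
np.set_printoptions(precision=4,suppress=True)
s=manip.get_state();d=snap("wrist","w10.png");Rt=rot(s["tcp_rot"]);print(s["clock"],s["ee_pos"],Rt.as_matrix()[:,0])
for r in(212,214,216,218):
  b=bub(d,r,242,312,1);print(r,b[:4])
print([(242+i,*map(int,q)) for i,q in enumerate(b[4])][10:60:1])
E
```

```text
27.225 [0.5657 0.0189 0.2019] [ 0.154  -0.9881 -0.0001]
212 (np.float64(275.9619800969635), np.float64(260.9348341232227), np.float64(291.02658003544), np.float64(-0.014935908941272545))
214 (np.float64(275.86160552124954), np.float64(260.92963940193493), np.float64(291.02028397565925), np.float64(-0.09041175620133311))
216 (np.float64(275.9238145977624), np.float64(260.9392909179213), np.float64(291.0215093411996), np.float64(-0.04514470123330311))
218 (np.float64(275.9016726943942), np.float64(260.98607920929913), np.float64(290.89975495656046), np.float64(-0.03309072857568853))
[(252, 103, 160, 56), (253, 103, 160, 55), (254, 103, 160, 56), (255, 104, 160, 57), (256, 103, 159, 55), (257, 103, 161, 56), (258, 103, 158, 56), (259, 90, 135, 54), (260, 68, 89, 50), (261, 58, 64, 47), (262, 69, 90, 49), (263, 92, 137, 56), (264, 102, 157, 55), (265, 104, 160, 56), (266, 117, 167, 74), (267, 157, 182, 131), (268, 189, 199, 177), (269, 200, 207, 194), (270, 202, 209, 199), (271, 202, 209, 199), (272, 203, 208, 198), (273, 203, 209, 199), (274, 203, 209, 198), (275, 203, 209, 198), (276, 203, 208, 197), (277, 203, 209, 198), (278, 203, 209, 197), (279, 202, 208, 197), (280, 203, 209, 198), (281, 203, 208, 197), (282, 200, 206, 193), (283, 194, 197, 184), (284, 180, 182, 166), (285, 156, 166, 138), (286, 129, 160, 97), (287, 111, 161, 67), (288, 106, 161, 59), (289, 89, 134, 52), (290, 67, 87, 48), (291, 59, 65, 50), (292, 70, 96, 48), (293, 93, 141, 54), (294, 102, 159, 55), (295, 103, 160, 55), (296, 104, 162, 57), (297, 104, 162, 56), (298, 102, 159, 55), (299, 105, 162, 57), (300, 105, 161, 56), (301, 105, 162, 57)]
```

Centred (−0.05 mm). Press again: contact was at TCP z ≈ 0.1395.

Call:
step_arm(travel=[[0,0,3],[0,0,5],[0,0,5.8],[0,0,6.0],[0,0,6.1]], dr=[[0,0,0],[0,0,0],[0,0,0],[0,0,0],[0,0,0]], hand=[-1,-1,-1,-1,-1])

```text
clock: 27.9
ee_pos: [0.5662, 0.0185, 0.1416]
tcp_rot: [-0.0, 0.759, -0.651, 0.0]
force: [0.3, 0.3, -0.3]
opening: 0.094
```

Call:
step_arm(travel=[[0,0,0.05],[0,0,0.1],[0,0,0.1]], dr=[[0,0,0],[0,0,0],[0,0,0]], hand=[-1,-1,-1])

```text
clock: 28.28
ee_pos: [0.5658, 0.0184, 0.1401]
tcp_rot: [-0.0, 0.759, -0.651, 0.0]
force: [-0.3, -1.4, -0.2]
opening: 0.094
```

Call:
step_arm(travel=[[0,0,0.04],[0,0,0.08],[0,0,0.08],[0,0,0.08]], dr=[[0,0,0],[0,0,0],[0,0,0],[0,0,0]], hand=[-1,-1,-1,-1])

```text
clock: 28.78
ee_pos: [0.5658, 0.0184, 0.1393]
tcp_rot: [-0.0, 0.759, -0.651, 0.0]
force: [-1.0, -0.3, 4.3]
opening: 0.094
```

Call:
step_arm(travel=[[0,0,0.02],[0,0,0.045],[0,0,0.045],[0,0,0.045],[0,0,0.045]], dr=[[0,0,0],[0,0,0],[0,0,0],[0,0,0],[0,0,0]], hand=[-1,-1,-1,-1,-1])

```text
clock: 29.4
ee_pos: [0.566, 0.0184, 0.1392]
tcp_rot: [-0.0, 0.759, -0.651, 0.0]
force: [-2.4, 0.9, 11.2]
opening: 0.0941
```

Call:
step_arm(travel=[[0,0,0],[0,0,0],[0,0,0],[0,0,0],[0,0,0]], dr=[[0,0,0],[0,0,0],[0,0,0],[0,0,0],[0,0,0]], hand=[-1,-1,-1,-1,-1])

```text
clock: 30.02
ee_pos: [0.566, 0.0184, 0.1392]
tcp_rot: [-0.0, 0.759, -0.651, 0.0]
force: [-3.1, -1.2, 10.1]
opening: 0.0942
```

```bash
python3 - <<'E'
from h import *
np.set_printoptions(precision=3,suppress=True)
F=[]
for i in range(4):
  d=snap("wrist","w11.png" if i==0 else None);s=manip.get_state();F.append(s["force"])
  b=bub(d,242,235,318,2);print(s["clock"],np.array(s["force"]),b[:4])
print(np.mean(F,0))
E
```

```text
30.075 [-3.388 -0.619  9.94 ] (np.float64(274.59853806721094), np.float64(254.99719363891487), np.float64(294.68103099048005), np.float64(-0.14549454702490935))
30.125 [-3.586  0.108  9.801] (np.float64(274.6189706022262), np.float64(254.9822006472492), np.float64(294.6774276197796), np.float64(-0.12747741068259033))
30.175 [-3.269  0.084  9.935] (np.float64(274.6123536689826), np.float64(254.99294053760522), np.float64(294.68423746161716), np.float64(-0.13679693927565356))
30.225 [-2.289 -0.759 10.229] (np.float64(274.6067137135228), np.float64(255.001092001092), np.float64(294.66967192587026), np.float64(-0.13834722617766224))
[-3.133 -0.296  9.976]
```

View pics/w11.png

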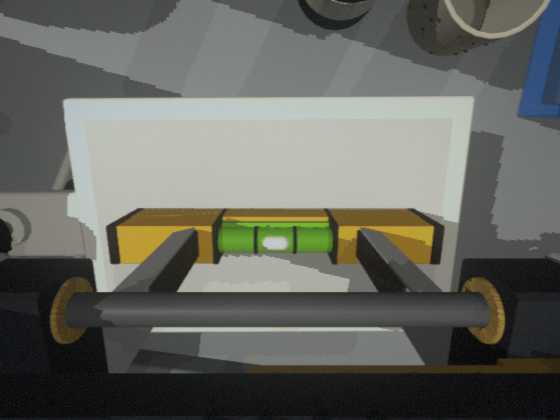

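w11: bubble at (275,242) midway between the lines (255, 295), both fingers pressing on the solid top at 10 N. Hand in.

```bash
python3 -c "
from workcell import manip
print(manip.close_job())"
```

```text
the job is handed in; nothing more can be done
None
```

The job is done and handed in at about 30 s: the larger level lies lengthwise along the middle of the deck with the bubble centred, and the arm is still pressing it at about 10 N.

- **Placing:** I laid the level on the deck, pressing with up to about 10 N at touch-down, and let it go.
- **Turning:** I turned the knob about 245° clockwise. At a first trial press the bubble was still about 1.8 mm towards the knob, so I lifted off and turned the knob back 28°.
- **Pressing:** I then pressed again with both open fingertips on the solid ends of the level, either side of the vial.

**Last checks:** the bubble measured −0.14 mm from centre and was steady. The downward push averaged 10.0 N, with about 3 N sideways.

**Disagreements:**
- **Deck height:** the pictures gave about 85 mm, but contact showed about 93–95 mm, so I went by contact.
- **Knob position:** it was about 2 mm off in x on the first grip. That gave a short force of about 32 N on the tool, which I then re-centred.

I moved nothing else on purpose, but I took no final overall picture to check the other things on the cart.

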